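# Hold a bottle up to the purge head

### The job

On the purge stand, first set the gas valve lever (left side) half open, midway between closed and fully open. Then swing the spring-return cam lever (right side) up and over to the point where the platform is lifted highest, so that the bottle's mouth is pressed against the rubber seal, and finish while still holding the lever there, because it springs back when let go. Do not handle the bottle, and leave the other things on the bench where they are.

Things in the scene. Friction and masses are not known exactly. Their poses are not given: they have to be found in the camera images.
- purge_stand: fixed bench stand: grey base plate 240 mm (x) by 310 mm (y); two columns carry a head bridge (100 mm wide, z 235 to 269 mm) over a lift platform; cam lever on its right (-y), gas valve on its left (+y), gas bottle lying along the rear. Origin on the table, 20 mm behind the bottle's middle; -x is its front, facing the robot, y its left, z up; turned about z by up to 0.25 rad
- gas_valve (a joint): gas valve lever's angle about its upright stem (rad). 0 = closed: it points to the stand's front (-x), across the pipe. It grows clockwise from above, towards the stand's left; 1.571 = fully open, pointing to +y, in line with the pipe; half open = 0.785. Starts between 0 and 0.4; stays where it is left (about 2 N at the grip)
- valve_grip (a point): point in the middle of the valve lever's grey sleeve, 64 mm from the stem axis, 86 mm above the table. The sleeve is 16 mm wide, 14 mm high and 56 mm long, along the lever; room for fingers on both sides, the pipe lies 35 mm below
- valve_stem (a point): point on the upright axis of the valve lever, at the sleeve's height (86 mm above the table); its axes are the stand's
- cam_lever (a joint): cam lever's angle about its level axle (rad). 0 = rest: it points to the stand's front (-x), 5 degrees above level; grows as the grip swings up and then rearward. The platform is highest at 1.833, with the lever 20 degrees past upright to the rear; beyond, it sinks again; stop at 2.3. A spring returns the lever to 0 from any angle; 2 to 5 N at the grip turns it
- cam_grip (a point): point on the axis of the cam lever's round black grip, 48 mm out from the steel arm. The grip is 18 mm in diameter, 80 mm long, fixed to the arm's end, lies along the stand's y axis and sticks out to its right (-y). It is 100 mm from the axle's axis, 69 mm above the table at rest, 154 mm at the highest lift
- cam_axle (a point): point on the cam axle's axis (level, along the stand's y), right beside cam_grip, 60 mm above the table: cam_grip circles about it at 100 mm, in a plane 153 mm to the right of the bottle's middle; its axes are the stand's
- bottle: empty open amber bottle, 54 mm diameter, 105 mm high, standing in the dished seat of the lift platform, 89 mm above the table at rest; origin under its centre. The platform lifts it 16 mm; the seal is met after 11 mm
- seal: round black rubber seal, 40 mm diameter, sprung, in the head above the bottle; origin at the centre of its underside, 205 mm above the table until the bottle pushes it up some 5 mm with about 10 N
- bottle2: spare amber bottle, same as the one on the platform (54 mm diameter, 105 mm high), standing on the bench in front of the stand; origin under its centre
- cap: blue screw cap, 34 mm diameter, 18 mm high, lying on the stand's base plate in front of the platform; origin under its centre
- flask: stoppered glass volumetric flask, bulb 64 mm diameter, 170 mm high, to the left of the stand; origin under its centre
- flask2: second such flask, 64 mm diameter, 170 mm high, farther back on the left; origin under its centre
- beaker: glass beaker 72 mm diameter, 95 mm high, on the right; origin under its centre
- spatula: slim double-ended steel laboratory spatula, 150 mm long, 4 mm thick, lying flat on the bench at the stand's front right, below the cam lever's grip; origin under its middle
- tube_rack: white rack, 75 x 135 mm, 109 mm high with its blue-capped tubes, at the right; origin under its centre
There are look-alikes about, which are no part of the job. Leave any turquoise or yellow look-alike of the bottle alone.

How it is judged:
On the way, in this order (a step that is already met when the one before it is completed fails the run):
1. the gas valve lever is set half open (within 0.14 rad) while the cam lever is still down (value of joint gas_valve between 0.645 and 0.925 rad and value of joint cam_lever below 0.3 rad), for 0.3 s.
2. the cam lever is turned to its highest lift (within 0.14 rad) and the bottle presses on the seal (value of joint cam_lever between 1.693 and 1.973 rad and contact force between bottle and seal above 4 N), for 0.3 s.
At the end, for the whole second after the job is handed in: The gas valve stands half open (0.785 within 0.14 rad); the cam lever is held still by the fingers (more than 1 N on it) at its highest lift (1.833 within 0.14 rad); the upright bottle (tilt under 0.1 rad), untouched by the robot, presses on the seal with more than 4 N (all of step 2 and value of joint gas_valve between 0.645 and 0.925 rad and contact force between the fingers and cam_lever above 1 N and velocity of joint cam_lever between -0.1 and 0.1 rad/s and contact force between each of the arm, the fingers and bottle below 0.5 N and angle between bottle's own z axis and vertical below 0.1 rad); the arm keeps its last pose, push and grip.
It fails at once if the robot pushes or grips the bottle on the platform (contact force between any of the fingers, the arm and bottle above 2 N).
It fails at once if the bottle on the platform is tipped (angle between bottle's own z axis and vertical above 0.25 rad).
It fails at once if one of the other things on the bench is moved by more than 20 mm (distance of any of bottle2, cap, flask, flask2, beaker, spatula, tube_rack from where it was at the start of the episode above 0.02 m).
It also fails if it takes over 56 s, if anything falls off the work surface, if the arm or the gripper's body presses on something with over 40 N, if the wrist force passes 120 N, or if a joint passes its speed limit or range.

### The arm

A 6-joint arm with a two-finger parallel gripper is mounted at the origin on the work surface. World frame = base frame: x ahead of the robot, y to its left, z up, the work surface at z = 0. Lengths are in m, angles in rad, forces in N, time in s.
With the tool pointing down it reaches from about 0.35 to 0.775 m from the base axis. Payload 7.3 kg.
Tool frame: the origin (TCP) lies midway between the tips of the shut fingers; the grasp point (between the pads) lies grasp_offset behind it (grasp_offset is the distance from the TCP to the grasp point, in m); z points along the fingers, y is the line along which they close (so a half turn about z gives the same grasp; the last joint's range is limited). The gripper opens to 92 mm and grips with 3 to 60 N. Pads are 19 mm wide; open, the fingers measure 130 mm over their backs; the gripper's body (75 mm by 190 mm) begins 47 mm behind the grasp point.
Start: joints at [1.112, 0.342, 1.524, -0, 1.275, -0.146], TCP at [0.162, 0.5, 0.227] pointing down, gripper open.
Joint ranges: [-2.53, 2.53], [-0.77, 2.02], [0.04, 2.7], [-1, 4.14], [0.28, 2.66], [-3.11, 3.11]. Speed limits (rad/s): [2.57, 2.57, 3.14, 3.14, 3.14, 3.14].

### API

Orientations are given as [roll, pitch, yaw] about the fixed x, y, z axes, in that order (R = Rz(yaw) Ry(pitch) Rx(roll)).
In Python, from cell import * gives the robot as it stands.
- The arm moves only by the tool step_arm, never from a script. Its argument "plan" is a list of rows, each a list of 5 numbers: the closure, from -1 (fully open) to 1 (shut), then the shift along the tool's x, y, z in m, then the turn about the tool's z in rad. In form: [[hand, x, y, z, twist], ...]. A call has 1 to 20 rows; each row is the pose to reach, as a shift and turn from the pose commanded when the call began, along the tool's axes at that moment; what a row does not reach only later rows make up. A row lasts 1/8 s, in which the tool goes at most 62.5 mm and 10.7 degrees, less where a joint would pass 70% of its speed; a pose out of reach is approached as far as the arm can. A call with a gripper value outside its range is refused whole. The fingers move at their own pace and stop on an object; "grip_force" is the grip in N (left out, the last holds). Time passes only in rows, so rows that repeat a pose let the fingers close. It gives the time, the measured TCP pose, the force, the opening and the grip force at its end, in the units of the state.
- observe(): the state, without advancing time (a new reading comes with each control period).
- read_camera(name): name is "scene" or "top" or "wrist"; returns a dict with "img" (384x512x3 uint8, red, green, blue), "range_z" (384x512 float32, m along the optical axis (not along the pixel's ray), 0 where there is no reading), "fx", "fy", "cx", "cy" (pixels), "R" (3x3) and "t" (3): a world point X has camera coordinates R X + t; the wrist camera has in their place "T_tool_cam" (4x4, takes a point from camera to tool coordinates, whose origin is the TCP and whose axes are the flange's). Camera axes: x right, y down, z forward; pixel columns grow to the right and rows downward; lengths in m; the calibration is good to about 2 mm. A picture is of the moment at which its call begins: read the wrist's pose just before it.
- hand_in(): hands the job in; it is judged then, once.
The state is a dict: "time": time; "qpos": joint angles; "qvel": joint speeds; "joint_efforts": joint torques, N m; "tool_pos": TCP position; "tool_rot": TCP orientation; "contact_force": force on the tool from outside, world axes, zero at the start; "torque": the same for the moment, N m; "opening": finger opening in m; "grip_force": force on a finger pad.
Only numpy, scipy, OpenCV 4.12 (cv2) and the standard library are available. Lean on these libraries where they do the work, as an engineer would, in place of code of your own. Each camera call takes 0.05 s, during which the arm holds its last target. There are 200 camera calls.

## Working session

There is one attempt and no reset: what is moved stays moved. The work goes in short steps, Python scripts to look and compute and a tool call to move; the robot and the scene stay as the last step left them, time stands still between calls to the robot, and variables do not carry over. Pictures are saved under pics/ and viewed, at most 10 in all, crops included, and the job is handed in when it is done.

Besides the shell and the picture viewer there is one more tool, called after "Call:" as name(argument=value, ...), one argument or row to a line, values as JSON. step_arm: Moves the arm, as the interface text tells. Its arguments: {"type":"object","properties":{"plan":{"type":"array","items":{"type":"array","items":{"type":"number"}}},"grip_force":{"type":"number"}},"required":["plan"]}

```bash
mkdir -p pics; ls; python3 - <<'E'
from cell import *
import cv2,numpy as np
s=observe();print({k:np.round(s[k],3) for k in s})
for n in("scene","top"):
    c=read_camera(n);cv2.imwrite(f"pics/{n}0.png",c["img"][:,:,::-1]);np.savez(f"{n}0.npz",**c);print(n,c["fx"],c["fy"],c["cx"],c["cy"],np.round(c["R"],3).tolist(),c["t"])
E
```

```text
pics
{'time': np.float64(0.0), 'qpos': array([ 1.112,  0.343,  1.525, -0.   ,  1.275, -0.146]), 'qvel': array([-0.   ,  0.001, -0.   ,  0.002,  0.001,  0.   ]), 'joint_efforts': array([-2.0000e-03, -4.3124e+01, -2.4422e+01,  7.2000e-02,  5.6000e-02,
       -0.0000e+00]), 'tool_pos': array([0.161, 0.499, 0.226]), 'tool_rot': array([-3.14 , -0.   ,  2.829]), 'contact_force': array([ 0.849,  0.29 , -0.316]), 'torque': array([ 0.04 ,  0.023, -0.006]), 'grip_force': np.float64(0.0), 'opening': np.float64(0.092)}
scene 349.3774366322611 349.3774366322611 255.13077384807067 193.04543953544854 [[0.999, -0.042, -0.006], [-0.038, -0.831, -0.554], [0.018, 0.554, -0.832]] [-0.53978977  0.0644726   1.21546853]
top 359.3310569494963 359.3310569494963 252.3075002977396 186.69724062298866 [[0.026, -1.0, -0.013], [-0.988, -0.024, -0.152], [0.151, 0.016, -0.988]] [-0.02992512  0.53897732  1.06552379]
```

View pics/scene0.png

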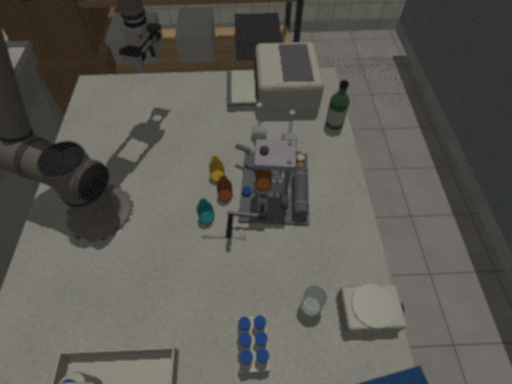

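View pics/top0.png

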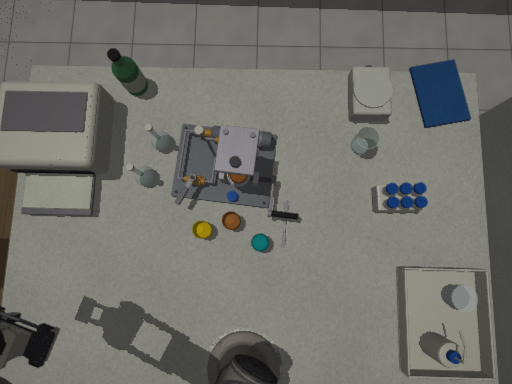

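The stand is at about (225,165) in the top view. Its valve lever is at (187,190) and its cam grip at (285,215). I'll enlarge both views of it.

```bash
cat > h.py <<'E'
import numpy as np,cv2
def world(c,u,v,z=None,d=None):
    """pixel -> world, by range (median 3x3), given range, or at height z"""
    R,t=np.array(c["R"]),np.array(c["t"])
    r=np.array([(u-c["cx"])/c["fx"],(v-c["cy"])/c["fy"],1.])
    o=-R.T@t; w=R.T@r
    if z is not None: return o+w*(z-o[2])/w[2]
    if d is None:
        p=c["range_z"][int(v)-1:int(v)+2,int(u)-1:int(u)+2]; d=np.median(p)
    return o+w*d
def proj(c,X):
    p=np.array(c["R"])@X+np.array(c["t"]); return p[0]/p[2]*c["fx"]+c["cx"],p[1]/p[2]*c["fy"]+c["cy"]
def cloud(c):
    v,u=np.mgrid[:384,:512]; d=c["range_z"]
    P=np.stack([(u-c["cx"])/c["fx"]*d,(v-c["cy"])/c["fy"]*d,d],-1)-np.array(c["t"])
    return P@np.array(c["R"])
E
python3 - <<'E'
import numpy as np,cv2
from h import *
t=np.load("top0.npz");s=np.load("scene0.npz")
a=t["img"][110:260,150:310,::-1];b=s["img"][110:260,180:340,::-1]
f=lambda i:cv2.convertScaleAbs(cv2.resize(i,None,fx=5,fy=4 if 0 else 5,interpolation=2)[:600],alpha=1.8)
cv2.imwrite("pics/topc.png",cv2.resize(f(t["img"][125:245,150:310,::-1]),(800,600)))
cv2.imwrite("pics/scc.png",cv2.resize(f(s["img"][120:240,180:340,::-1]),(800,600)))
P=cloud(t)
for n,(lo,hi) in dict(grip=(.055,.095),).items():
    pass
# height map print of valve & cam areas
np.set_printoptions(linewidth=220)
print("valve z mm, rows v174-206, cols u 174-206");print((P[174:206:2,174:208:2,2]*1000).astype(int))
print("cam rows 205-225 cols 266-304");print((P[205:225:2,266:304:2,2]*1000).astype(int))
E
```

```text
valve z mm, rows v174-206, cols u 174-206
[[ 0  8 50 17 10 12 13 11 49 90 90 15 13 11 10  9 15]
 [13 11 52 11  8  9 54 56 98 96 90 58 55 55 13 15 11]
 [ 9 11 48 49 48 57 57 58 90 95 92 67 60 61 57 54 12]
 [13  8 11  9  9 52 55 86 84 93 84 59 59 58 58 59 51]
 [ 9 10 12 10 13 15 12 84 85 83 58 55 59 59 49 55 13]
 [ 9  9 10  9  9 10 87 84 89 13 48 52 53 53  8 13  7]
 [10 13 10 11 11 91 89 87 10 11 15 12 17 12 15 12 11]
 [14 10 12 16 15 92 94 88 13 13 10 13 12 13 11 10 11]
 [16 17 14 11 91 95 90 15 12 11  9 11 14 13 10 14 15]
 [10 15 10 94 92 87 90 13 12 13 14 12 14  8  5 13 11]
 [13 12 10 93 87 92  9 11 12  8  9 15 14 13 13 14 12]
 [ 3  6 92 94 93 84 11 15 12 15 12 11 10  9 12 10 14]
 [-3  0 88 89 92  0 -2 -2  0  7 13  9 12 10  8 12 12]
 [-2 89 92 92 81  0 -2  0 -2 -1  0 -2  1  1  5  0 -2]
 [ 4 92 91 90  1 -2  1  0  2  0  0  1  1  3  0  0  0]
 [ 0 -2 82 -3  3  4  1  0  2  1  0  3  1  1  1  0 -1]]
cam rows 205-225 cols 266-304
[[11 13 76 -1 -3  0  1 -1 -1  4  6  5  0  0  2  0  0  0  0]
 [ 8  0 76  0  3 -4  0  0 -1  1  1  1  0  0  0 -1  2  1 -2]
 [-1  0 76  2  0  0  3  0 -3  3  4  4  0  0  2  2  0  1 -2]
 [-4 78 80 75 74 78 72 73 69 -3  4 -2  0  1  2  1 -2 -4 -1]
 [ 0 75 79 77 75 75 77 77 75 75 73 74 76 75 72 73  0  2  1]
 [-3 74 77 74 75 73 76 80 78 76 75 76 76 76 77 75 75  0 -1]
 [ 3  0  0 -2  0  0 -1  2 68 71 72 78 75 75 79 73  0 -1  1]
 [-1  1  0  1  0  1  2  0  0 -4  1  3  0 -1  1  2  0  0  0]
 [ 4 -1  0  1  1  1 -3  0  3 -1  0  3 -1  1 -3  1  0 -3  1]
 [ 0  0  0  3  0 -1  0  2  1  4 -2 -1  0  1 -1 -1  1  1  4]]
```

View pics/topc.png

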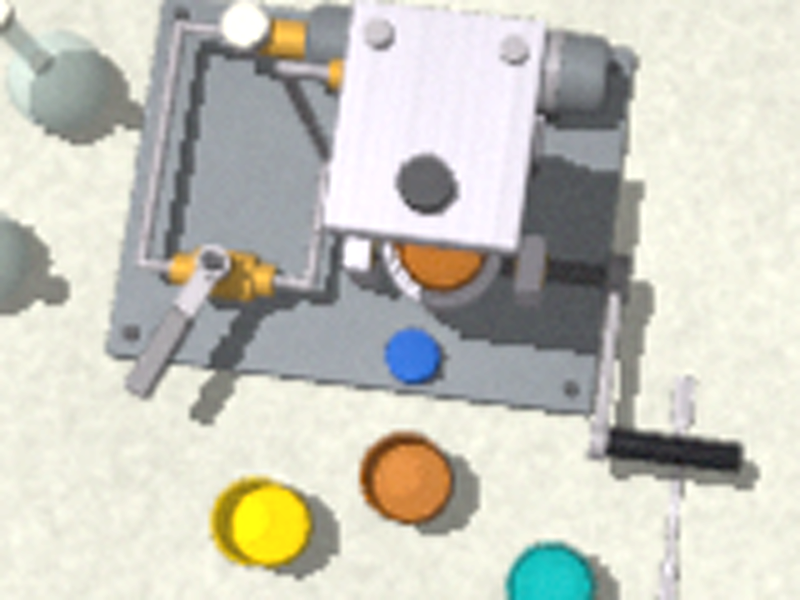

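View pics/scc.png

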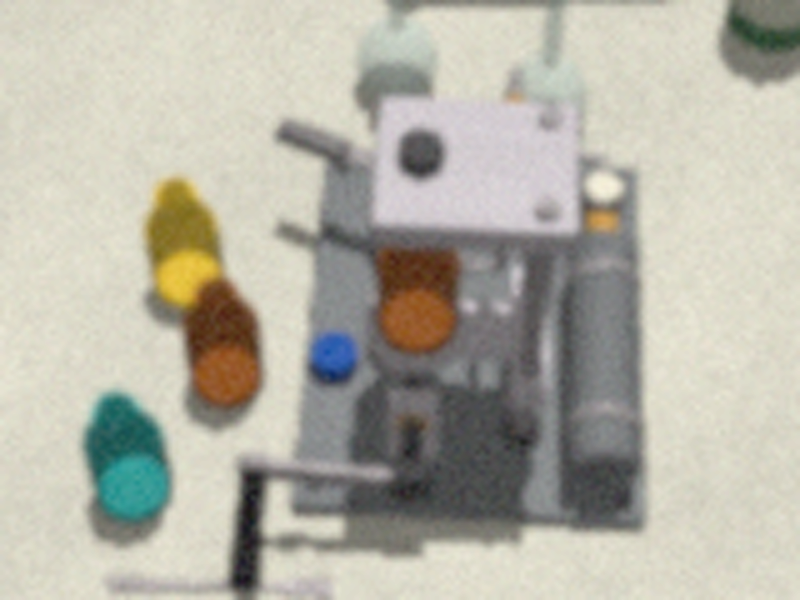

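The top crop shows the valve stem at (213,262), the sleeve running to (140,385), and the cam grip from (610,443) to (740,458). The spatula lies crosswise below the grip at (675,490), and the orange spare bottle and the turquoise one are in front. Next I'll fit the geometry.

```bash
python3 - <<'E'
import numpy as np,cv2
from h import *
t=np.load("top0.npz");P=cloud(t);np.set_printoptions(precision=4,suppress=True)
def fit(v0,v1,u0,u1,lo,hi):
    q=P[v0:v1,u0:u1].reshape(-1,3);q=q[(q[:,2]>lo)&(q[:,2]<hi)];m=q.mean(0)
    _,_,V=np.linalg.svd(q[:,:2]-m[:2]);d=V[0];s=(q[:,:2]-m[:2])@d
    return m,d,s.min(),s.max(),len(q)
g=fit(208,222,272,304,.06,.09);print("cam grip",g,np.arctan2(g[1][1],g[1][0]))
v=fit(184,208,170,196,.07,.1);print("valve",v)
stem=world(t,150+213/5,125+262/5,z=.095);print("stem",stem)
# base corners front-left, front-right, top z ~.012
for n,(x,y) in dict(fl=(108,352),fr=(590,412),rr=(635,50)).items(): print(n,world(t,150+x/5,125+y/5,z=.012))
for n,(x,y,z) in dict(bot2=(408,478,.105),yel=(265,523,.1),turq=(553,583,.1),spA=(685,380,.0),spB=(668,598,0),fl=(0,255,.05)).items(): print(n,world(t,150+x/5,125+y/5,z=z))
# head bridge
q=P[120:185,205:265].reshape(-1,3);q=q[(q[:,2]>.255)&(q[:,2]<.285)]
r=cv2.minAreaRect(q[:,:2].astype(np.float32));print("head",r)
E
```

```text
cam grip (array([ 0.4544, -0.1145,  0.0753]), array([-0.099 , -0.9951]), np.float64(-0.03845092443683312), np.float64(0.0392757740041476), 162) -1.6699744486497028
valve (array([0.5062, 0.1875, 0.091 ]), array([-0.8871,  0.4615]), np.float64(-0.03575039739639035), np.float64(0.032494492702348846), 131)
stem [0.5548 0.1592 0.095 ]
fl [0.5101 0.2381 0.012 ]
fr [ 0.4796 -0.0668  0.012 ]
rr [ 0.7148 -0.0913  0.012 ]
bot2 [0.4303 0.0391 0.105 ]
yel [0.4028 0.1206 0.1   ]
turq [ 0.3731 -0.0451  0.1   ]
spA [ 0.5026 -0.127   0.    ]
spB [ 0.3658 -0.1179  0.    ]
fl [0.5639 0.2992 0.05  ]
head ((0.6012460589408875, 0.02479347214102745), (0.10563837736845016, 0.12000635266304016), 84.47303009033203)
```

Call:
step_arm(
  plan=[
    [1, -0.41, -0.236, 0, 0],
    [1, -0.41, -0.236, 0, 0],
    [1, -0.41, -0.236, 0, 0],
    [1, -0.41, -0.236, 0, 0],
    [1, -0.41, -0.236, 0, 0],
    [1, -0.41, -0.236, 0, 0],
    [1, -0.41, -0.236, 0, 0],
    [1, -0.41, -0.236, 0, 0],
    [1, -0.41, -0.236, 0, 0],
    [1, -0.41, -0.236, 0, 0],
    [1, -0.41, -0.236, 0, 0],
    [1, -0.41, -0.236, 0, 0],
  ],
  grip_force=20,
)

```text
time: 1.6
tool_pos: [0.4785, 0.1497, 0.2269]
tool_rot: [3.141, 0.0, 2.83]
contact_force: [-0.2, -0.6, -0.4]
opening: 0.0002
grip_force: 0.0
```

```bash
cat > w.py <<'E'
from cell import *
from h import *
from scipy.spatial.transform import Rotation as Ro
def wrist(name=None):
    s=observe();c=dict(read_camera("wrist"))
    T=np.eye(4);T[:3,:3]=Ro.from_euler("xyz",s["tool_rot"]).as_matrix();T[:3,3]=s["tool_pos"]
    M=np.linalg.inv(T@np.array(c["T_tool_cam"]));c["R"]=M[:3,:3];c["t"]=M[:3,3]
    if name: cv2.imwrite(f"pics/{name}.png",cv2.convertScaleAbs(c["img"][:,:,::-1],alpha=1.6));np.savez(name,**c)
    return c
def valve(c,stem=np.array([.557,.1597])):
    """lever angle from points at sleeve height, near stem"""
    q=cloud(c)[c["range_z"]>0];r=np.linalg.norm(q[:,:2]-stem,axis=1)
    q=q[(q[:,2]>.078)&(q[:,2]<.1)&(r>.03)&(r<.1)];d=q[:,:2]-stem
    a=-.1
    x=d@[np.cos(a),np.sin(a)];y=d@[-np.sin(a),np.cos(a)];A=np.arctan2(y,-x)
    return A,q,r
E
python3 - <<'E'
from w import *
c=wrist("w1");A,q,r=valve(c);print(len(A),np.percentile(A,[0,10,25,50,75,90,100]),q.mean(0),np.array(c["T_tool_cam"]).round(3).tolist())
E
```

```text
824 [-2.63086105  0.32582644  0.36063233  0.43040717  0.50079513  0.55875506
  0.7349473 ] [0.50817163 0.18830637 0.09111909] [[0.0, -0.961, -0.276, 0.074], [1.0, 0.001, -0.0, 0.0], [0.001, -0.276, 0.961, -0.158], [0.0, 0.0, 0.0, 1.0]]
```

View pics/w1.png

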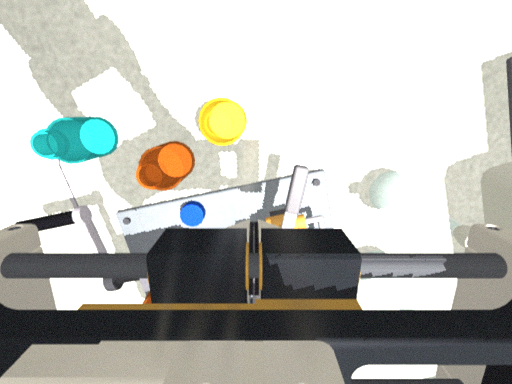

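The wrist view shows the valve lever at (297,190), the flask well to its right at (390,190), and the shut finger tips at (252,235). I'll check the finger profile before going down.

```bash
python3 - <<'E'
import numpy as np
c=np.load("w1.npz");v,u=np.mgrid[:384,:512];d=c["range_z"]
P=np.stack([(u-c["cx"])/c["fx"]*d,(v-c["cy"])/c["fy"]*d,d],-1);T=c["T_tool_cam"];P=P@T[:3,:3].T+T[:3,3]
for vv in(225,235,245,260,280):print(vv,[tuple((P[vv,x]*1000).astype(int)) for x in(170,220,240,247,252,257,262,300,340)])
E
```

```text
225 [(np.int64(-85), np.int64(-123), np.int64(215)), (np.int64(-85), np.int64(-49), np.int64(214)), (np.int64(9), np.int64(-7), np.int64(-7)), (np.int64(9), np.int64(-3), np.int64(-8)), (np.int64(7), np.int64(0), np.int64(-2)), (np.int64(8), np.int64(2), np.int64(-5)), (np.int64(9), np.int64(5), np.int64(-7)), (np.int64(-66), np.int64(60), np.int64(170)), (np.int64(-90), np.int64(132), np.int64(227))]
235 [(np.int64(35), np.int64(-27), np.int64(-76)), (np.int64(35), np.int64(-10), np.int64(-76)), (np.int64(35), np.int64(-4), np.int64(-76)), (np.int64(10), np.int64(-3), np.int64(-23)), (np.int64(8), np.int64(0), np.int64(-19)), (np.int64(8), np.int64(2), np.int64(-19)), (np.int64(34), np.int64(3), np.int64(-75)), (np.int64(34), np.int64(15), np.int64(-74)), (np.int64(35), np.int64(28), np.int64(-76))]
245 [(np.int64(35), np.int64(-24), np.int64(-83)), (np.int64(35), np.int64(-9), np.int64(-82)), (np.int64(35), np.int64(-3), np.int64(-82)), (np.int64(33), np.int64(-1), np.int64(-79)), (np.int64(8), np.int64(0), np.int64(-31)), (np.int64(7), np.int64(2), np.int64(-29)), (np.int64(35), n
[... 233 characters left out ...]
nt64(-3), np.int64(-89)), (np.int64(30), np.int64(-1), np.int64(-83)), (np.int64(28), np.int64(0), np.int64(-80)), (np.int64(28), np.int64(1), np.int64(-80)), (np.int64(30), np.int64(2), np.int64(-84)), (np.int64(33), np.int64(13), np.int64(-88)), (np.int64(33), np.int64(24), np.int64(-88))]
280 [(np.int64(27), np.int64(-23), np.int64(-88)), (np.int64(27), np.int64(-9), np.int64(-89)), (np.int64(27), np.int64(-3), np.int64(-89)), (np.int64(25), np.int64(-1), np.int64(-87)), (np.int64(-1), np.int64(0), np.int64(-46)), (np.int64(-3), np.int64(1), np.int64(-43)), (np.int64(25), np.int64(2), np.int64(-87)), (np.int64(27), np.int64(13), np.int64(-89)), (np.int64(27), np.int64(25), np.int64(-89))]
```

Call:
step_arm(
  plan=[
    [1, 0, 0, 0.06, 0],
    [1, 0, 0, 0.12, 0],
    [1, 0, 0, 0.158, 0],
    [1, 0, 0, 0.158, 0],
    [1, 0, 0.012, 0.158, 0],
    [1, 0, 0.02, 0.158, 0],
    [1, 0, 0.026, 0.158, 0],
    [1, 0, 0.032, 0.158, 0],
    [1, -0.001, 0.038, 0.158, 0],
    [1, -0.002, 0.043, 0.158, 0],
    [1, -0.002, 0.047, 0.158, 0],
    [1, -0.002, 0.047, 0.158, 0],
  ],
)

```text
time: 3.15
tool_pos: [0.4954, 0.1933, 0.0685]
tool_rot: [3.141, -0.0, 2.829]
contact_force: [0.6, -0.1, -0.4]
opening: 0.0007
grip_force: 0.3
```

```bash
python3 - <<'E'
from w import *
c=wrist("w2");A,q,r=valve(c);print(len(A),np.percentile(A,[0,10,25,50,75,90,100]),q.mean(0) if len(A) else 0)
t=dict(read_camera("top"));np.savez("top1",**t)
A,q,r=valve(t);print(len(A),np.percentile(A,[0,10,25,50,75,90,100]))
E
```

```text
343 [0.17052369 0.28871818 0.34808104 0.38566181 0.41421416 0.47868894
 0.74774559] [0.48691464 0.19674185 0.08668708]
19 [-2.56838486 -2.54203144 -2.22330422 -1.84862473 -1.75637963 -1.71756578
 -1.71664878]
```

View pics/w2.png

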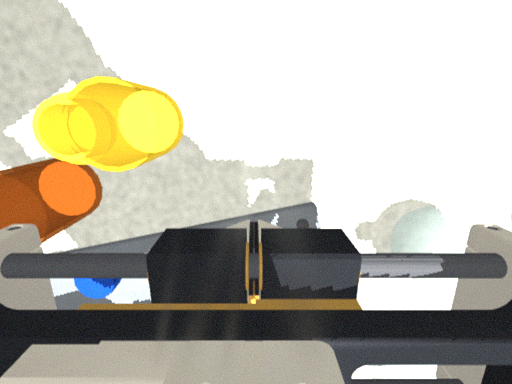

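The finger blocks hide the lever from this close, so I'll rise and look from above.

Call:
step_arm(
  plan=[
    [1, 0, -0.01, 0, 0],
    [1, 0, -0.03, -0.05, 0],
    [1, 0, -0.047, -0.1, 0],
    [1, 0, -0.047, -0.158, 0],
    [1, 0, -0.047, -0.158, 0],
    [1, 0, -0.047, -0.158, 0],
  ],
)

```text
time: 4.0
tool_pos: [0.4804, 0.1478, 0.2262]
tool_rot: [-3.141, -0.001, 2.829]
contact_force: [-0.1, 1.5, 0.1]
opening: 0.0003
grip_force: 0.0
```

```bash
python3 - <<'E'
from w import *
for n in("w1","w3"):
    c=wrist("w3") if n=="w3" else np.load("w1.npz");A,q,r=valve(c)
    q=q[(q[:,2]>.083)&(A>0)];print(n,len(q),np.percentile(A,[10,50,90]))
    x=q[:,:2].astype(np.float32);m=cv2.minAreaRect(x);vx,vy,x0,y0=cv2.fitLine(x,cv2.DIST_HUBER,0,.001,.001).ravel()
    if vx>0:vx,vy=-vx,-vy
    print(m,"dir angle",np.pi-np.arctan2(vy,vx)-.1,(x0,y0))
E
```

```text
w1 776 [0.32582644 0.43040717 0.55875506]
((0.5061607360839844, 0.19134216010570526), (0.01632055453956127, 0.062395043671131134), 62.00552749633789) dir angle 0.38148013 (np.float32(0.5034646), np.float32(0.19176504))
w3 827 [0.69654015 0.79104603 0.9240082 ]
((0.5205506682395935, 0.20822875201702118), (0.016165243461728096, 0.06324095278978348), 40.329463958740234) dir angle 0.7625185 (np.float32(0.51827353), np.float32(0.2088119))
```

The valve stands at about 0.76 rad, where 0.785 is wanted. Next I'll go round the front to above the cam grip, turning the fingers to close along the stand's x.

Call:
step_arm(
  plan=[
    [1, 0.0, 0, -0.04, 0],
    [0, 0.034, -0.05, -0.04, 0.18],
    [0, 0.034, -0.1, -0.04, 0.36],
    [0, 0.034, -0.156, -0.04, 0.54],
    [0, 0.034, -0.156, -0.04, 0.72],
    [0, 0.0, -0.2, -0.04, 0.9],
    [0, -0.03, -0.235, -0.04, 1.08],
    [0, -0.058, -0.265, -0.04, 1.26],
    [0, -0.058, -0.265, -0.04, 1.36],
    [0, -0.058, -0.265, 0.0, 1.36],
    [0, -0.058, -0.265, 0.0, 1.36],
    [0, -0.058, -0.265, 0.0, 1.36],
  ],
)

```text
time: 5.55
tool_pos: [0.4547, -0.1217, 0.2269]
tool_rot: [-3.141, -0.0, 1.469]
contact_force: [1.3, -0.6, 0.3]
opening: 0.0458
grip_force: 0.0
```

```bash
python3 - <<'E'
from w import *
c=wrist("w4");q=cloud(c)[c["range_z"]>0]
q=q[(q[:,2]>.06)&(q[:,2]<.09)&(abs(q[:,0]-.454)<.04)&(abs(q[:,1]+.118)<.06)]
print(len(q),cv2.minAreaRect(q[:,:2].astype(np.float32)),q[:,2].max(),observe()["qpos"])
E
```

```text
1379 ((0.4671551287174225, -0.10867822170257568), (0.08952926099300385, 0.046215739101171494), 84.49125671386719) 0.08126873847898607 [-4.24563708e-01  2.42085316e-01  1.66394681e+00  7.54223679e-05
  1.23470144e+00 -3.23029159e-01]
```

View pics/w4.png

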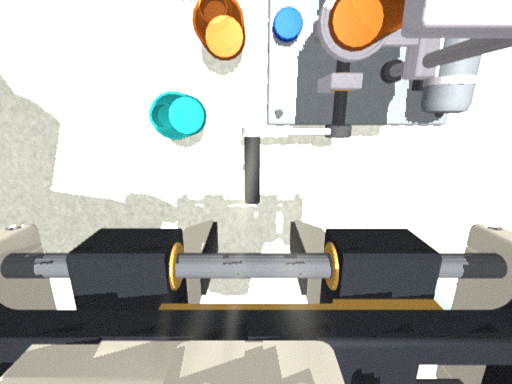

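The wrist view shows the black grip at (252,170), centred between the open fingers at (210) and (297). I'll go down and close.

Call:
step_arm(
  plan=[
    [0, 0, 0, 0.06, 0],
    [0, 0, 0, 0.12, 0],
    [0, 0, 0, 0.17, 0],
    [0, 0, 0, 0.182, 0],
    [0, 0, 0, 0.182, 0],
    [1, 0, 0, 0.182, 0],
    [1, 0, 0, 0.182, 0],
    [1, 0, 0, 0.182, 0],
    [1, 0, 0, 0.182, 0],
    [1, 0, 0, 0.182, 0],
  ],
  grip_force=25,
)

```text
time: 6.85
tool_pos: [0.4528, -0.1217, 0.0451]
tool_rot: [-3.138, -0.0, 1.469]
contact_force: [-7.5, -1.5, 7.8]
opening: 0.0175
grip_force: 25.0
```

Call:
step_arm(
  plan=[
    [1, 0, 0.001, -0.012, 0],
    [1, 0, 0.004, -0.024, 0],
    [1, 0, 0.009, -0.035, 0],
    [1, 0, 0.015, -0.046, 0],
    [1, 0, 0.022, -0.056, 0],
    [1, 0, 0.03, -0.064, 0],
    [1, 0, 0.04, -0.072, 0],
    [1, 0, 0.04, -0.072, 0],
  ],
)

```text
time: 7.85
tool_pos: [0.4869, -0.1251, 0.1185]
tool_rot: [-3.125, -0.0, 1.47]
contact_force: [-34.4, -1.8, 28.8]
opening: 0.0176
grip_force: 25.0
```

The force is mostly radial, so I'm pulling towards the axle. I'll relax outward and check.

Call:
step_arm(
  plan=[
    [1, 0, -0.003, -0.004, 0],
    [1, 0, -0.005, -0.006, 0],
    [1, 0, -0.005, -0.006, 0],
  ],
  grip_force=15,
)

```text
time: 8.22
tool_pos: [0.4905, -0.1254, 0.1225]
tool_rot: [3.139, -0.0, 1.469]
contact_force: [4.6, -2.0, -11.5]
opening: 0.0174
grip_force: 15.0
```

```bash
python3 - <<'E'
from w import *
s=observe();print(s["tool_pos"],s["contact_force"],s["torque"])
for n in("scene","top"):
    c=dict(read_camera(n));np.savez(n+"5",**c)
    if n=="scene":
        i=c["img"][160:235,200:300,::-1];cv2.imwrite("pics/s5.png",cv2.convertScaleAbs(cv2.resize(i,(800,600),interpolation=2),alpha=1.8))
E
```

```text
[ 0.49048394 -0.12540686  0.1225449 ] [  4.57698172  -2.00768679 -11.52335632] [-0.37516897 -0.57496076 -0.01638671]
```

View pics/s5.png

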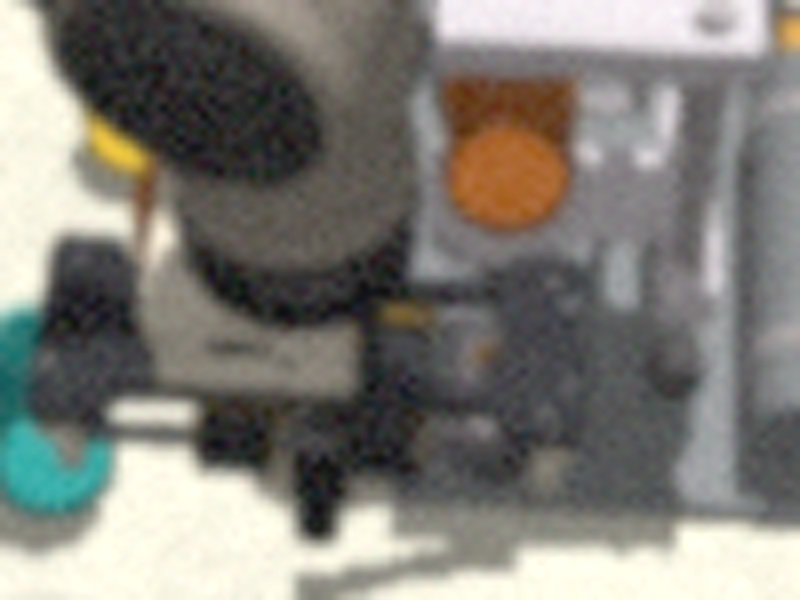

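The grip's end shows at (317,490), still between the fingers, and the hand has crept about 8 mm up it because the bar rolls in the pads. I'll loosen to a straddle, regain the depth, and push on with the front finger.

Call:
step_arm(
  plan=[
    [0.5, 0, 0, 0.0, 0],
    [0.5, 0, 0, 0.003, 0],
    [0.5, 0, 0, 0.007, 0],
    [0.5, 0, 0, 0.007, 0],
  ],
)

```text
time: 8.82
tool_pos: [0.4834, -0.1244, 0.1157]
tool_rot: [-3.128, -0.001, 1.47]
contact_force: [-21.8, -0.9, 14.3]
opening: 0.0229
grip_force: 11.0
```

```bash
python3 - <<'E'
from w import *
s=observe();print(s["tool_pos"],s["contact_force"],s["torque"])
def grip(c):
    q=cloud(c);m=(c["img"].max(2)<40)&(c["range_z"]>0)
    q=q[m];q=q[(q[:,1]<-.135)&(q[:,1]>-.19)&(abs(q[:,0]-.49)<.06)&(q[:,2]>.05)&(q[:,2]<.17)]
    return len(q),q.mean(0),q.min(0),q.max(0)
for n in("scene","top"):
    print(n,"before",grip(np.load(n+"5.npz")))
    print(n,"now",grip(dict(read_camera(n))))
E
```

```text
[ 0.48343466 -0.12435207  0.11570159] [-21.76811532  -0.93739797  14.2573996 ] [-1.35586195e-01  3.82106585e+00  3.50776677e-03]
scene before (28, array([ 0.48943348, -0.14470604,  0.14519278]), array([ 0.48182735, -0.15788624,  0.13952697]), array([ 0.4967639 , -0.13501721,  0.14790781]))
scene now (25, array([ 0.47912569, -0.14467266,  0.13699958]), array([ 0.4724582 , -0.15458767,  0.1307619 ]), array([ 0.48766159, -0.1359404 ,  0.14137635]))<stdin>:6: RuntimeWarning: Mean of empty slice.
  ret = um.true_divide(
Traceback (most recent call last):
ValueError: zero-size array to reduction operation minimum which has no identity
```

The axle is confirmed at x≈0.5525. The lever is at about 46° elevation now, with the TCP 16 mm below the bar. I'll follow the arc from here.

Call:
step_arm(
  plan=[
    [0.5, 0, 0.004, -0.006, 0],
    [0.5, 0, 0.009, -0.01, 0],
    [0.5, 0, 0.014, -0.013, 0],
    [0.5, 0, 0.02, -0.016, 0],
    [0.5, 0, 0.031, -0.021, 0],
    [0.5, 0, 0.042, -0.025, 0],
    [0.5, 0, 0.054, -0.027, 0],
    [0.5, 0, 0.067, -0.028, 0],
    [0.5, 0, 0.067, -0.028, 0],
  ],
)

```text
time: 10.0
tool_pos: [0.5563, -0.1321, 0.1446]
tool_rot: [3.141, 0.0, 1.469]
contact_force: [-3.8, -0.2, 2.3]
opening: 0.0232
grip_force: 2.1
```

```bash
cat > g.py <<'E'
from w import *
def grip(x0,name=None):
    s=observe();print(s["tool_pos"],s["contact_force"],s["grip_force"],s["opening"])
    c=dict(read_camera("scene"));q=cloud(c);m=(c["img"].max(2)<40)&(c["range_z"]>0)
    m&=(q[...,1]<-.135)&(q[...,1]>-.19)&(abs(q[...,0]-x0)<.05)&(q[...,2]>.05)&(q[...,2]<.19)
    q=q[m];print(len(q),q.mean(0),q.min(0),q.max(0))
    x=q[:,0].mean()+.002-.5525;z=q[:,2].max()-.01-.06
    print("elev deg (now, want 110):",np.degrees(np.arctan2(z,-x)),np.hypot(x,z))
    if name:
        i=c["img"][140:260,200:360,::-1];cv2.imwrite(f"pics/{name}.png",cv2.convertScaleAbs(cv2.resize(i,(800,600),interpolation=2),alpha=1.8))
E
python3 -c "
from g import *
grip(.556)"
```

```text
[ 0.55625554 -0.13208942  0.14456972] [-3.77699527 -0.18167298  2.30456882] 2.0621518045663834 0.023179812867314457
61 [ 0.5524406  -0.1484327   0.16638747] [ 0.54365822 -0.164984    0.14859335] [ 0.56945791 -0.13547983  0.1847952 ]
elev deg (now, want 110): 90.9684861757122 0.11481160331524051
```

Call:
step_arm(
  plan=[
    [0.5, 0, 0.006, 0.0, 0],
    [0.5, 0, 0.012, 0.001, 0],
    [0.5, 0, 0.018, 0.002, 0],
    [0.5, 0, 0.024, 0.003, 0],
    [0.5, 0, 0.029, 0.005, 0],
    [0.5, 0, 0.034, 0.006, 0],
    [0.5, 0, 0.034, 0.006, 0],
    [0.5, 0, 0.034, 0.006, 0],
  ],
)

```text
time: 11.05
tool_pos: [0.5896, -0.1355, 0.1374]
tool_rot: [-3.141, -0.0, 1.469]
contact_force: [-3.5, -0.2, 0.5]
opening: 0.0231
grip_force: 1.7
```

```bash
python3 -c "
from g import *
grip(.59,'s6')"
```

```text
[ 0.58958877 -0.13553548  0.13735521] [-3.45423938 -0.20841101  0.47762383] 1.7459532245993614 0.023055468719552923
66 [ 0.58607349 -0.15076969  0.16123544] [ 0.57721055 -0.16716639  0.15263358] [ 0.6038578  -0.13515725  0.18414553]
elev deg (now, want 110): 107.30966382580053 0.11956034116731078
```

View pics/s6.png

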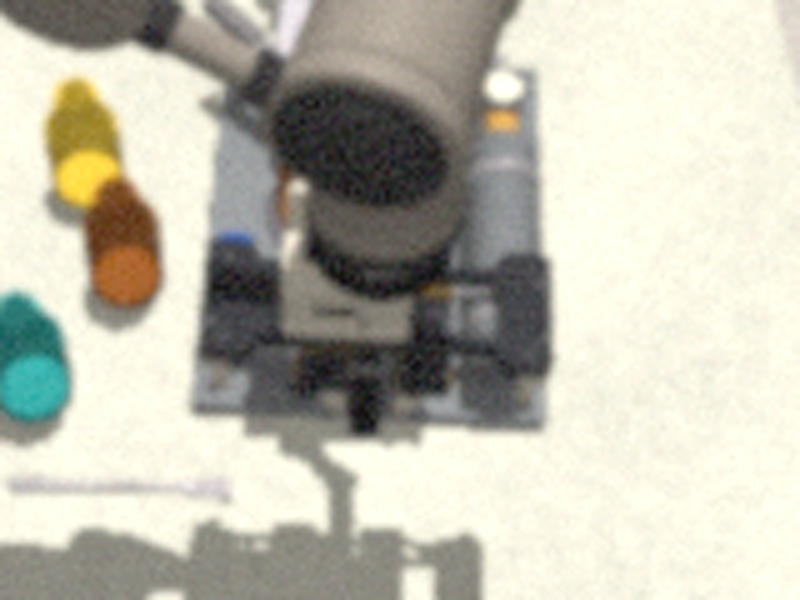

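The lever's grip, at (363,400) in the picture, is held about 20° past upright with a steady push of about 3.5 N. The bench things are undisturbed.

```bash
python3 -c "
from cell import *
print(hand_in())"
```

```text
the job is handed in; nothing more can be done
None
```

I handed the job in with the gas valve half open (about 0.76 rad measured; 0.785 wanted) and the cam lever held at its highest lift, about 20° past upright, with a steady push of about 3.5 N; I did not measure the bottle's force on the seal, and the hand-in returned no verdict.

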